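# Tip two dry-goods cartons onto the labelling board

### The job

Get the two standing cartons ready for their date labels: push each one over from high on its back so that it falls along the outline it stands at and lies flat on its broad side inside it, one carton in each outline. Do not lift the cartons, leave each where it has come down, and do not disturb the other things around.

Things in the scene. Friction and masses are not known exactly. Their poses are not given: they have to be found in the camera images.
- board: (All sizes and offsets in this list are in mm.) White plastic labelling board, 340 (its x) x 330 (its y) x 12 thick, fixed on the steel table; origin at the centre of its underside, z up. Two black outlined rectangles lie side by side on it, long along board y: one on the -x half (nearer the robot), one on the +x half. One carton stands at one end of each outline.
- near_outline (a point): centre of the outline on the board's -x half, on the top face at board (-90, -25). Inside it measures 132 (board x) x 240 (board y), long axis along board y; lines 4 wide. The carton at this outline stands astride its +y end line, so it must be tipped towards the board's -y.
- far_outline (a point): centre of the outline on the board's +x half, on the top face at board (90, 25), same size. The carton at this outline stands astride its -y end line, so it must be tipped towards the board's +y.
- tall_carton: plain closed cardboard carton, the taller of the two: 86 wide (its x) x 46 deep (its y) x 180 tall (its z), about 400 g (uncertain by a fifth), evenly filled; origin at the centre of its underside. Starts upright at either outline, its y along board y within 0.07 rad, leading face 15 to 35 inside the end line. Pushed slowly at 4/5 height it tips over its leading lower edge and falls by itself past balance; pushed low it slides.
- tall_carton_foot_l (a point): middle of the edge on the +x side of the underside of the tall carton, half way through its depth: carton (43, 0, 0)
- tall_carton_foot_r (a point): middle of the edge on the -x side of the underside of the tall carton, half way through its depth: carton (-43, 0, 0)
- tall_carton_top_l (a point): middle of the edge on the +x side of the top of the tall carton, half way through its depth: carton (43, 0, 180)
- tall_carton_top_r (a point): middle of the edge on the -x side of the top of the tall carton, half way through its depth: carton (-43, 0, 180)
- short_carton: plain closed cardboard carton, the shorter of the two: 96 wide (its x) x 52 deep (its y) x 130 tall (its z), about 320 g (uncertain by a fifth), evenly filled; origin at the centre of its underside. Starts upright at either outline, its y along board y within 0.07 rad, leading face 15 to 35 inside the end line. Pushed slowly at 4/5 height it tips over its leading lower edge and falls by itself past balance; pushed low it slides.
- short_carton_foot_l (a point): middle of the edge on the +x side of the underside of the short carton, half way through its depth: carton (48, 0, 0)
- short_carton_foot_r (a point): middle of the edge on the -x side of the underside of the short carton, half way through its depth: carton (-48, 0, 0)
- short_carton_top_l (a point): middle of the edge on the +x side of the top of the short carton, half way through its depth: carton (48, 0, 130)
- short_carton_top_r (a point): middle of the edge on the -x side of the top of the short carton, half way through its depth: carton (-48, 0, 130)
- shaker: small glass shaker with a steel cap, 29 diameter x 68 tall, standing on the board in the strip between the two outlines; origin at the centre of its underside; to be left alone
- spice_jar: spice jar, 50 diameter x 85 tall, standing on the table just beyond the +y end of the board; origin at the centre of its underside; to be left alone
- paper_cup: paper coffee cup with dark lid, 80 across the lid x 98 tall, standing on the table just beyond the -y end of the board; origin at the centre of its underside; to be left alone
- mug: white mug, 80 diameter x 95 tall, left of the board; origin at the centre of its underside; to be left alone
- spoon: steel serving spoon, 260 long, lying on the table right of the board; origin at the middle of its length, on its underside; to be left alone
- towel_roll: standing roll of paper towel, 110 diameter x 240 tall, at the right, nearer the robot than the board; origin at the centre of its underside; to be left alone
Not all that is in view belongs to the job. What is shaped like the short_carton but pink or red is not meant.

How it is judged:
By the outcome, as a careful person would: the job done as asked, in the order asked, and still so for the second after the job is handed in, with the robot touching nothing.
It also fails if it takes over 51 s, if anything falls off the work surface, if the arm or the gripper's body presses on something with over 40 N, if the wrist force passes 120 N, or if a joint passes its speed limit or range.

### The arm

A 6-joint arm with a two-finger parallel gripper is mounted at the origin on the work surface. World frame = base frame: x ahead of the robot, y to its left, z up, the work surface at z = 0. Lengths are in m, angles in degrees, forces in N, time in s.
With the tool pointing down it reaches from about 0.25 to 0.725 m from the base axis. Payload 9.7 kg.
Tool frame: the origin (TCP) lies between the finger pads; the fingertips stand 11 mm ahead of it and the grasp point (between the pads) lies 8 mm behind it; z points along the fingers, x is the direction in which the jaws open and shut, and the axes are right-handed (so a half turn about z gives the same grasp; the last joint's range is limited). The gripper opens to 85 mm and grips with 20 to 120 N. Pads are 22 mm wide; open, the fingers measure 114 mm over their backs; the gripper's body (76 mm by 85 mm) begins 54 mm behind the grasp point. The pads swing forward as they close: fully open they stand 13 mm farther back than shut.
Start: joints at [67.437, 4.979, 10.078, 95.1, 0, 90], TCP at [0.211, 0.508, 0.242] pointing down, gripper open.
Joint ranges: [-179.16, 179.16], [-48.56, 103.87], [-65.8, 70.77], [-126.05, 130.52], [-82.76, 87.17], [-180, 180]. Speed limits (degrees/s): [127.2, 127.2, 147.25, 180, 180, 180].

### API

Orientations are given as [roll, pitch, yaw] about the fixed x, y, z axes, in that order (R = Rz(yaw) Ry(pitch) Rx(roll)).
In Python, from workcell import get_obs, camera, job_done, spotter gives the robot as it stands.
- The arm moves only by the tool play_rows, never from a script. Its argument "rows" is a list of rows, each a list of 3 entries, a list of its own where there are three numbers: the closure, from 0 (fully open) to 1 (shut), then the shift along the tool's x, y, z in cm, then the turn, a rotation vector about the tool's x, y, z in degrees. In form: [[claw, [x, y, z], [wx, wy, wz]], ...]. A call has 1 to 12 rows; each row shifts and turns the pose as measured when the row begins, along the tool's axes as they then stand; what a row does not reach is not made up. A row lasts 1/10 s, in which the tool goes at most 50 mm and 8.59 degrees, less where a joint would pass 70% of its speed; a pose out of reach is approached as far as the arm can. A call is refused whole if a number of a shift passes 5 or a number of a turn 8.59, either way. A call with a gripper value outside its range is refused whole. The fingers move at their own pace and stop on an object; "newtons" is the grip in N (left out, the last holds). Time passes only in rows, so rows that do not move let the fingers close. It gives the time, the measured TCP pose, the force and the opening at its end, in the units of the state.
- get_obs(): the state, without advancing time (a new reading comes with each control period).
- camera(name): name is "side" or "top" or "wrist"; returns a dict with "img" (400x640x3 uint8, red, green, blue), "intrinsics" (3x3 intrinsics, pixels), "xyz" and "orientation" of the camera in the world. Camera axes: x right, y down, z forward; pixel columns grow to the right and rows downward; lengths in m; the calibration is good to about 2 mm. A picture is of the moment at which its call begins. There is no depth.
- job_done(): hands the job in, once; it reports no verdict.
Trained networks look in a picture, given as the dict that the camera call returned (one of the last four; its "shot" number tells which), for a name from the list of things; names that differ only in an ending like _2 or _b are one class to them, and where a whole thing is asked for, a point or a joint stands for the part that bears it (a point fixed in the world has none). Each returns a list of dicts, best first, with "confidence" (0 to 1); they miss things now and then, are a little off and sometimes report something else, mostly with a low value. They report only what shows in the picture. A call takes as long as a camera call. They do not tell look-alikes from the thing itself.
- spotter.spot_in(picture, thing): "point" ([x, y, z] in m, in world coordinates, good to about 4 mm: the middle of the surface that is visible of it).
- spotter.trace(picture, thing): "pixels" (400x640 bool, what is visible of it).
The state is a dict: "time": time; "q": joint angles; "qd": joint speeds; "joint_efforts": joint torques, N m; "ee_pos": TCP position; "tcp_rot": TCP orientation; "wrist_force": force on the tool from outside, world axes, zero at the start; "torque": the same for the moment, N m; "opening": finger opening in m.
Only numpy, scipy, OpenCV 4.12 (cv2) and the standard library are available. Lean on these libraries where they do the work, as an engineer would, in place of code of your own. Each camera call takes 0.05 s, during which the arm holds its last target.

## Working session

There is one attempt and no reset: what is moved stays moved. The work goes in short steps, Python scripts to look and compute and a tool call to move; the robot and the scene stay as the last step left them, time stands still between calls to the robot, and variables do not carry over. Pictures are saved under pics/ and viewed, and the job is handed in when it is done.

Besides the shell and the picture viewer there is one more tool, called after "Call:" in YAML: its name, and indented under it one key for each argument. play_rows: Moves the arm, as the interface text tells. Its arguments: {"type":"object","properties":{"rows":{"type":"array","items":{"type":"array"}},"newtons":{"type":"number"}},"required":["rows"]}

```bash
ls; mkdir -p pics; python3 - <<'E'
from workcell import get_obs,camera,spotter
import cv2,numpy as np
o=get_obs(); print(o)
for n in ["top","side"]:
    p=camera(n); cv2.imwrite(f"pics/{n}0.png",p["img"][:,:,::-1]); print(n,p["intrinsics"],p["xyz"],p["orientation"],p["shot"])
    for t in ["board","tall_carton","short_carton","shaker","spice_jar","paper_cup","mug","spoon","towel_roll","tall_carton_top_l","tall_carton_top_r","short_carton_top_l","short_carton_top_r","near_outline","far_outline","tall_carton_foot_l","tall_carton_foot_r","short_carton_foot_l","short_carton_foot_r"]:
        r=spotter.spot_in(p,t); print(t,[(np.round(d["point"],4).tolist(),round(d["confidence"],2)) for d in r[:3]])
print(get_obs()["time"])
E
```

```text
pics
{'time': 0.0, 'q': array([6.74365031e+01, 5.00988161e+00, 1.00344949e+01, 9.51000344e+01,
       1.53834746e-03, 9.00004309e+01]), 'qd': array([ 0.10085022, -0.03011408,  0.01116954, -0.02677849,  0.02814438,
        0.01934257]), 'joint_efforts': array([ 2.17886416e-03, -5.20386600e+01,  4.64801896e+01,  1.62706047e-02,
        6.44055331e-05,  1.60220713e-05]), 'ee_pos': array([0.21094777, 0.50770006, 0.24159512]), 'tcp_rot': array([-1.79998462e+02,  7.54212023e-02,  6.74360722e+01]), 'wrist_force': array([-0.13342687, -0.04058309,  0.74357271]), 'torque': array([ 0.00259056, -0.05013753,  0.02826552]), 'opening': 0.08528605082652306}
top [[368.18493661   0.         322.96067412]
 [  0.         368.18493661 200.01161136]
 [  0.           0.           1.        ]] [0.34623694 0.01118352 1.24857705] [-173.50317463    0.20456219  -90.75872016] 1
board [([0.532, 0.0879, 0.0098], 0.83)]
tall_carton [([0.5864, -0.0162, 0.1929], 0.83)]
short_carton [([0.4664, 0.1887, 0.1413], 0.85), ([0.3944, -0.1902, 0.1256], 0.82), ([0.2637, 0.3433, 0.1271], 0.69)]
shaker [([0.5831, -0.0228, 0.1915
[... 2206 characters left out ...]
0.3971, -0.1928, 0.128], 0.77), ([0.4589, 0.17, 0.0941], 0.74)]
short_carton_top_r [([0.2547, 0.3354, 0.08], 0.79), ([0.3971, -0.1928, 0.128], 0.77), ([0.4589, 0.17, 0.0941], 0.74)]
near_outline [([0.4796, 0.0568, 0.0105], 0.77), ([0.4611, 0.1705, 0.0943], 0.54), ([0.587, -0.0389, 0.1171], 0.25)]
far_outline [([0.4774, 0.0573, 0.0087], 0.77)]
tall_carton_foot_l [([0.5855, -0.0386, 0.1177], 0.57)]
tall_carton_foot_r [([0.5855, -0.0386, 0.1177], 0.57)]
short_carton_foot_l [([0.398, -0.1919, 0.129], 0.72), ([0.4635, 0.176, 0.0934], 0.68), ([0.2558, 0.3338, 0.0791], 0.57)]
short_carton_foot_r [([0.398, -0.1919, 0.129], 0.72), ([0.4635, 0.176, 0.0934], 0.68), ([0.2558, 0.3338, 0.0791], 0.57)]
2.0
```

View pics/top0.png

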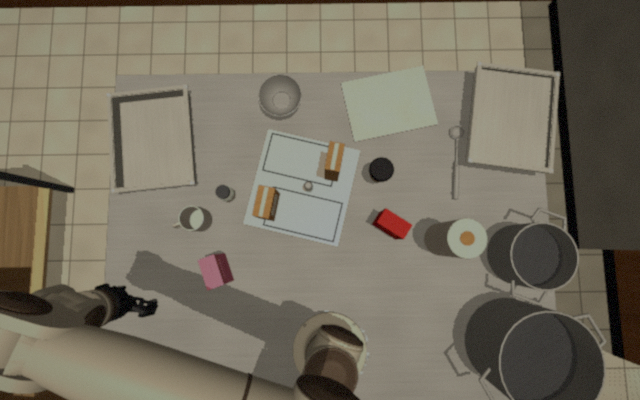

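View pics/side0.png

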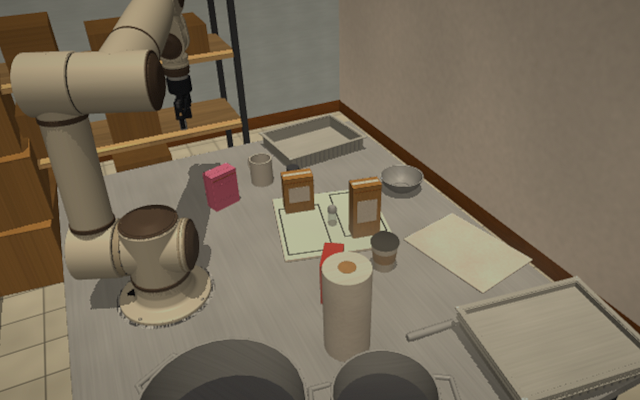

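Top view: the short brown carton stands at about (265,203), at the near outline's +y end. The tall brown carton is at (334,160), at the far outline's -y end. The shaker is at (308,186), the cup at (381,169) and the jar at (224,192). The pink (215,270) and red (392,224) boxes are the look-alikes to ignore. Next I'll enlarge a crop and trace the parts.

```bash
python3 - <<'E'
from workcell import get_obs,camera,spotter
import cv2,numpy as np,pickle
out={}
for n in ["top","side"]:
    p=camera(n); tr={}
    for t in ["board","tall_carton","short_carton","shaker"]:
        tr[t]=[(d["pixels"],d["confidence"]) for d in spotter.trace(p,t)[:4]]
    out[n]=(p,tr)
    for t in tr: print(n,t,[(round(c,2),int(m.sum()),np.argwhere(m).mean(0).round().tolist()) for m,c in tr[t]])
pickle.dump(out,open("scene.pkl","wb"))
im=out["top"][0]["img"][:,:,::-1][120:255,200:400]; cv2.imwrite("pics/topcrop.png",cv2.resize(im,None,fx=4,fy=4,interpolation=cv2.INTER_CUBIC))
im=out["side"][0]["img"][:,:,::-1][160:265,265:405]; cv2.imwrite("pics/sidecrop.png",cv2.resize(im,None,fx=5,fy=5,interpolation=cv2.INTER_CUBIC))
print(get_obs()["time"])
E
```

```text
top board [(0.96, 8106, [188.0, 303.0])]
top tall_carton [(0.58, 480, [170.0, 380.0]), (0.57, 634, [161.0, 333.0]), (0.25, 665, [203.0, 265.0])]
top short_carton [(0.92, 883, [271.0, 215.0]), (0.79, 765, [202.0, 265.0]), (0.47, 8175, [188.0, 302.0])]
top shaker [(0.65, 605, [161.0, 333.0])]
side board [(0.9, 3965, [228.0, 318.0]), (0.38, 1861, [207.0, 364.0])]
side tall_carton [(0.72, 1813, [207.0, 364.0]), (0.19, 1342, [191.0, 297.0])]
side short_carton [(0.8, 350, [255.0, 329.0]), (0.78, 1303, [191.0, 297.0]), (0.76, 1324, [187.0, 220.0])]
side shaker [(0.48, 156, [216.0, 332.0]), (0.16, 4870, [304.0, 346.0])]
2.5
```

View pics/topcrop.png

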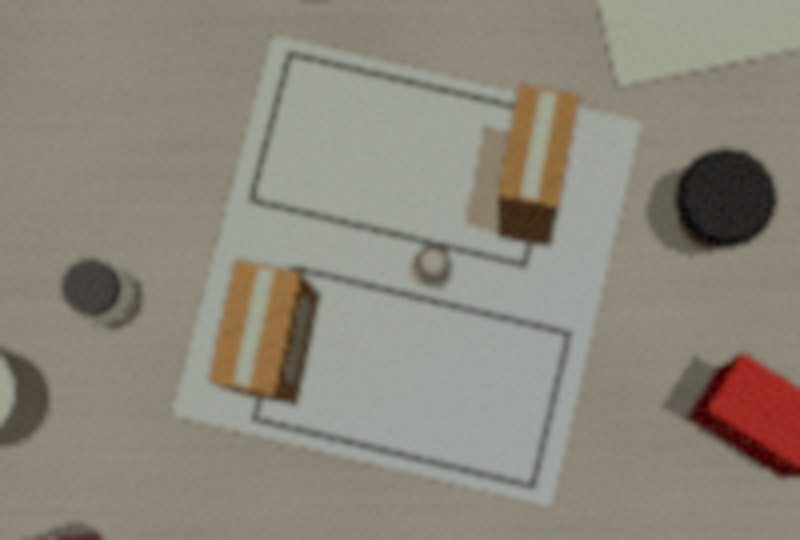

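View pics/sidecrop.png

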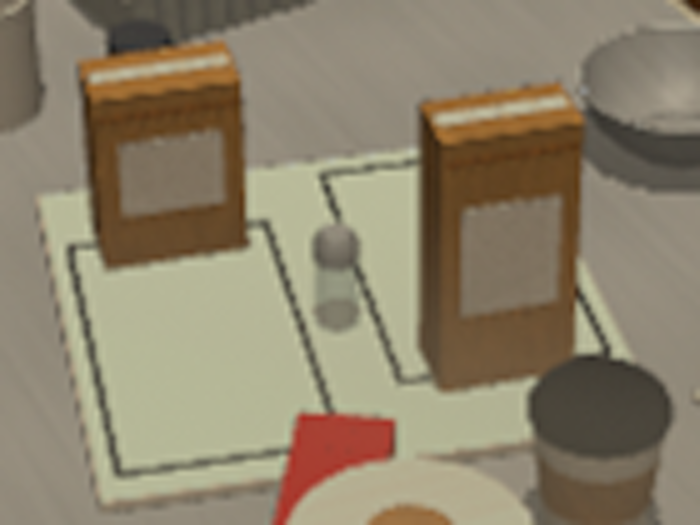

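The crops agree: the short brown carton, with its label facing the near outline, is at side px (297,191), and the tall brown one is at (364,207). Now I'll fit the poses of the board and cartons.

```bash
cat > h.py <<'E'
import numpy as np,cv2
from scipy.spatial.transform import Rotation as R
def proj(p,X):
    X=np.atleast_2d(X); Rm=R.from_euler('xyz',p["orientation"],degrees=True).as_matrix()
    c=(X-np.array(p["xyz"]))@Rm; u=c@np.array(p["intrinsics"]).T; return u[:,:2]/u[:,2:]
def T2(x,y,a,P):
    P=np.atleast_2d(P); c,s=np.cos(a),np.sin(a); 
    return np.c_[x+c*P[:,0]-s*P[:,1],y+s*P[:,0]+c*P[:,1],P[:,2]]
def box(w,d,h,z0=0.012): return np.array([[sx*w/2,sy*d/2,z] for z in (z0,z0+h) for sx in(-1,1) for sy in(-1,1)])
E
cat > fit.py <<'E'
from h import *; import pickle
from scipy.optimize import least_squares,minimize
out=pickle.load(open("scene.pkl","rb")); t=out["top"][0]; s=out["side"][0]
cr=np.array([[275,38],[641,122],[551,503],[176,413],[289,55],[253,200],[526,264],[569,332],[534,486],[256,418]])/4.+[200,120]-.375
# board +x up in image,+y left
B=np.array([[170,165],[170,-165],[-170,-165],[-170,165],[158,147],[22,147],[22,-97],[-22,-147],[-158,-147],[-158,97]])/1000.
B=np.c_[B,np.full(len(B),.012)]
sc=np.array([[40,198],[105,505],[118,470],[332,408],[265,224],[72,247],[322,176],[402,380]])/5.+[265,160]-.4
SB=np.array([[-170,165],[-170,-165],[-158,-147],[-22,-147],[-22,97],[-158,97],[22,147],[22,-97]])/1000.
SB=np.c_[SB,np.full(len(SB),.012)]
f=lambda v,w=(1,1):np.r_[w[0]*(proj(t,T2(*v,B))-cr).ravel(),w[1]*(proj(s,T2(*v,SB))-sc).ravel()]
for w in [(1,0),(0,1),(1,1)]:
    r=least_squares(f,[.53,.087,-.2],args=(w,)); print("board",w,r.x.round(4),np.abs(r.fun).max(),np.sqrt((r.fun**2).mean()))
b=r.x
from collections import OrderedDict
def iou(v,dim,views):
    tot=0
    for p,m in views:
        q=cv2.convexHull(proj(p,T2(*v,box(*dim))).astype(np.float32)).reshape(-1,2)
        M=np.zeros((400*4,640*4),np.uint8); cv2.fillConvexPoly(M,np.round((q+.5)*4*16-8).astype(np.int32),1,shift=4)
        A=cv2.resize(M.astype(np.float32),(640,400),interpolation=cv2.INTER_AREA)
        tot+=1-np.minimum(A,m).sum()/np.maximum(A,m).sum()
    return tot
tt,ts=out["top"][1],out["side"][1]
res={}
for name,dim,mt,ms,x0 in [("tall",(.086,.046,.18),tt["tall_carton"][1][0],ts["tall_carton"][0][0],[.575,-.012]),("short",(.096,.052,.13),tt["short_carton"][1][0],ts["short_carton"][1][0],[.456,.177])]:
    for vs in ([(t,mt)],[(s,ms)],[(t,mt),(s,ms)]):
        best=min((minimize(iou,[*x0,b[2]+da],args=(dim,vs),method="Nelder-Mead",options=dict(initial_simplex=[[*x0,b[2]+da],[x0[0]+.02,x0[1],b[2]+da],[x0[0],x0[1]+.02,b[2]+da],[*x0,b[2]+da+.08]],xatol=1e-4,fatol=1e-5)) for da in(-.05,.05)),key=lambda r:r.fun)
        v=best.x; d=v[:2]-b[:2]; c,sn=np.cos(b[2]),np.sin(b[2])
        print(name,v.round(4),"loss",round(best.fun,3),"in board",(np.array([c*d[0]+sn*d[1],-sn*d[0]+c*d[1]])*1000).round(1),"dyaw",round(v[2]-b[2],3))
    res[name]=v
pickle.dump((b,res),open("fit.pkl","wb"))
for n,p in(("top",t),("side",s)):
    im=cv2.resize(p["img"][:,:,::-1],None,fx=4,fy=4,interpolation=cv2.INTER_CUBIC)
    def poly(P,col):
        for x,y in ((a,c) for a,c in P): cv2.line(im,*[tuple(np.round((q+.375)*4).astype(int).tolist()) for q in(x,y)],col,1)
    for nm,dim in(("tall",(.086,.046,.18)),("short",(.096,.052,.13))):
        q=proj(p,T2(*res[nm],box(*dim))); poly([(q[i],q[j]) for i,j in[(0,1),(1,3),(3,2),(2,0),(4,5),(5,7),(7,6),(6,4),(0,4),(1,5),(2,6),(3,7)]],(255,0,0))
    for cx,cy in((-.09,-.025),(.09,.025)):
        q=proj(p,T2(*b,np.array([[cx+sx*.068,cy+sy*.122,.012] for sx,sy in((1,1),(1,-1),(-1,-1),(-1,1))]))); poly([(q[i],q[(i+1)%4]) for i in range(4)],(0,0,255))
    cv2.imwrite(f"pics/ov_{n}.png",im[480:1020,800:1600] if n=="top" else im[620:1080,1050:1650])
E
python3 fit.py
```

```text
board (1, 0) [ 0.5361  0.0835 -0.2485] 1.4137690182244427 0.5915160678871881
board (0, 1) [ 0.5398  0.0892 -0.245 ] 6.13508689332042 1.3156471155494567
board (1, 1) [ 0.5374  0.0848 -0.2488] 7.235896035857024 1.536807751076447
tall [ 0.5963 -0.0197 -0.1761] loss 0.053 in board [ 82.9 -86.7] dyaw 0.073
tall [ 0.5972 -0.0201 -0.2223] loss 0.046 in board [ 83.8 -86.8] dyaw 0.027
tall [ 0.5972 -0.0197 -0.1768] loss 0.104 in board [ 83.7 -86.5] dyaw 0.072
short [ 0.4717  0.1964 -0.2079] loss 0.057 in board [-91.1  92. ] dyaw 0.041
short [ 0.4705  0.1919 -0.2568] loss 0.051 in board [-91.1  87.3] dyaw -0.008
short [ 0.4719  0.196  -0.2172] loss 0.123 in board [-90.8  91.7] dyaw 0.032
```

View pics/ov_top.png

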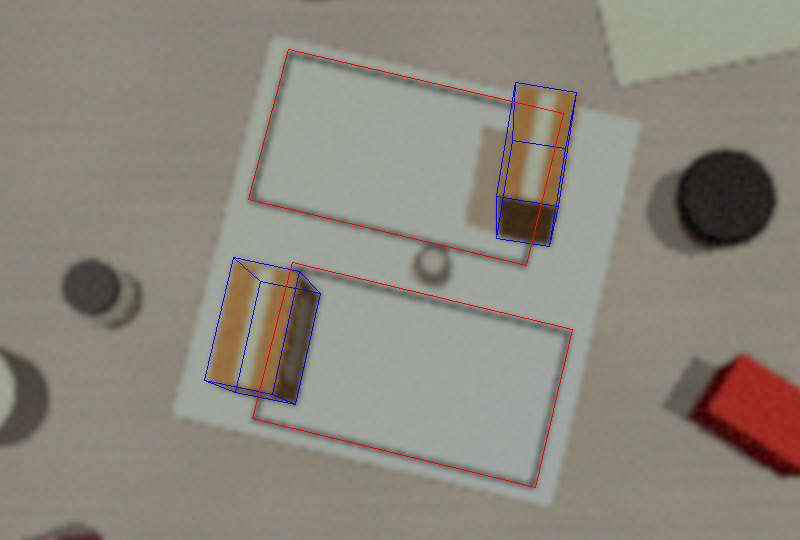

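View pics/ov_side.png

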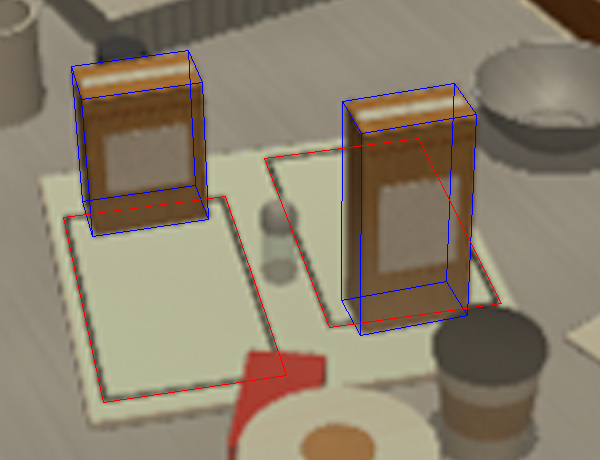

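```bash
cat > fit2.py <<'E'
from h import *; import pickle,sys
from scipy.optimize import least_squares,minimize
out=pickle.load(open("scene.pkl","rb"))
cr=np.array([[289,55],[253,200],[526,264],[569,332],[534,486],[256,418]])/4.+[200,120]-.375
B=np.array([[158,147],[22,147],[22,-97],[-22,-147],[-158,-147],[-158,97]])/1000.
sc=np.array([[118,470],[265,224],[72,247],[322,176],[402,380]])/5.+[265,160]-.4
SB=np.array([[-158,-147],[-22,97],[-158,97],[22,147],[22,-97]])/1000.
z=lambda a:np.c_[a,np.full(len(a),.012)]
def soft(img,roi):
    f=img.astype(float); rb=(f[:,:,0]-f[:,:,2])/(f.sum(2)+20)  # chroma red-blue
    return rb
def sil(v,p,dim,S=4):
    q=cv2.convexHull(proj(p,T2(*v,box(*dim))).astype(np.float32)).reshape(-1,2)
    M=np.zeros((400*S,640*S),np.uint8); cv2.fillConvexPoly(M,np.round(((q+.5)*S-.5)*16).astype(np.int32),1,shift=4)
    return cv2.resize(M.astype(np.float32),(640,400),interpolation=cv2.INTER_AREA)
for n,P,C in(("top",B,cr),("side",SB,sc)):
    p=out[n][0]
    r=least_squares(lambda v:(proj(p,T2(*v,z(P)))-C).ravel(),[.53,.087,-.2]); b=r.x
    print(n,"board",b.round(4),np.abs(r.fun).max().round(2))
    rb=soft(p["img"],0)
    for name,dim,x0,tr in [("tall",(.086,.046,.18),[.597,-.02,-.2],None),("short",(.096,.052,.13),[.472,.195,-.22],None)]:
        A0=cv2.dilate((sil(x0,p,dim)>0).astype(np.uint8),np.ones((9,9)))
        vals=rb[A0>0]; lo=np.percentile(rb[cv2.dilate(A0,np.ones((5,5)))-A0>0],50); 
        m=(rb>lo+.10)&(A0>0); m=cv2.morphologyEx(m.astype(np.uint8),cv2.MORPH_CLOSE,np.ones((9,9)))
        lab,L,st,_=cv2.connectedComponentsWithStats(m); m=(L==1+np.argmax(st[1:,4])).astype(np.float32)
        cv2.imwrite(f"pics/m_{n}_{name}.png",cv2.resize((m*255).astype(np.uint8)[120:270,200:420],None,fx=3,fy=3))
        f=lambda v:np.abs(sil(v,p,dim)-m).sum()/m.sum()
        best=None
        for da in(-.05,0,.05):
            v0=np.array(x0)+[0,0,da]; k=minimize(f,v0,method="Nelder-Mead",options=dict(initial_simplex=[v0,v0+[.01,0,0],v0+[0,.01,0],v0+[0,0,.06]],xatol=1e-4,fatol=1e-5))
            if best is None or k.fun<best.fun: best=k
        v=best.x;d=v[:2]-b[:2]; c,sn=np.cos(b[2]),np.sin(b[2])
        print(n,name,v.round(4),"loss",round(best.fun,3),"board",(np.array([c*d[0]+sn*d[1],-sn*d[0]+c*d[1]])*1000).round(1),"dyaw",round(v[2]-b[2],3),int(m.sum()))
E
python3 fit2.py; cd pics; python3 -c "
import cv2,numpy as np
print(cv2.imwrite('m.png',np.vstack([np.hstack([cv2.imread(f'm_{n}_{c}.png')[:300,:400] for c in('tall','short')]) for n in ('top','side')])))"
```

```text
top board [ 0.5363  0.0837 -0.2488] 1.28
top tall [ 0.5974 -0.0208 -0.2097] loss 0.101 board [ 84.9 -86.3] dyaw 0.039 569
top short [ 0.4719  0.1946 -0.1888] loss 0.123 board [-89.8  91.7] dyaw 0.06 679
side board [ 0.5392  0.0851 -0.2498] 1.2
side tall [ 0.6009 -0.018  -0.346 ] loss 0.407 board [ 85.2 -84.6] dyaw -0.096 1325
side short [ 0.4736  0.1972 -0.3037] loss 0.365 board [-91.3  92.5] dyaw -0.054 978
True
```

View pics/m.png

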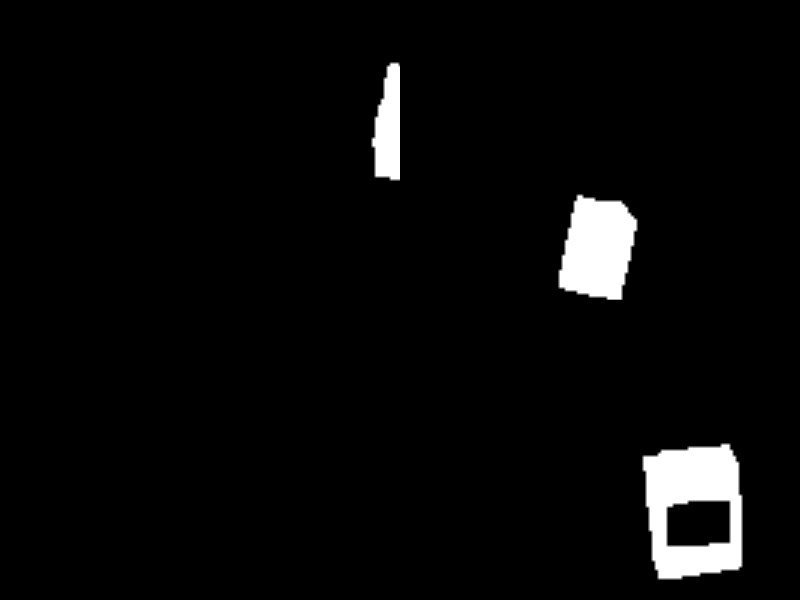

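Masks disagree on yaw by a few hundredths of a radian, so I'll get a wrist view on the way. First I turn and travel high toward the back of the short carton.

Call:
play_rows:
  rows:
    - [0.5,[0,0,0],[0,0,8.2]]
    - [0.5,[0,0,0],[0,0,8.2]]
    - [0.5,[0,0,0],[0,0,8.2]]
    - [0.5,[0,0,0],[0,0,8.2]]
    - [0.5,[0,0,0],[0,0,8.2]]
    - [0.5,[0,0,0],[0,0,8.2]]
    - [0.5,[0,0,0],[0,0,8.2]]
    - [0.5,[0,0,0],[0,0,8.2]]
    - [0.5,[0,0,0],[0,0,8.2]]
    - [0.5,[0,0,0],[0,0,8.2]]

```text
time: 3.5
ee_pos: [0.211, 0.5079, 0.2423]
tcp_rot: [180.0, -0.0, -17.7]
wrist_force: [0.0, 0.2, -0.5]
opening: 0.043
```

Call:
play_rows:
  rows:
    - [0.5,[4.0,1.5,0],[0,0,0]]
    - [0.5,[4.0,1.5,0],[0,0,0]]
    - [0.5,[4.0,1.5,0],[0,0,0]]
    - [0.5,[4.0,1.5,0],[0,0,0]]
    - [0.5,[4.0,1.5,0],[0,0,0]]
    - [0.5,[4.0,1.5,0],[0,0,0]]
    - [0.5,[4.0,1.5,0],[0,0,0]]
    - [0.5,[4.0,1.5,0],[0,0,0]]
    - [0.5,[0,0,0],[0,0,0]]

```text
time: 4.4
ee_pos: [0.4869, 0.2873, 0.2414]
tcp_rot: [-180.0, -0.0, -17.9]
wrist_force: [0.4, -0.0, -0.1]
opening: 0.0427
```

```bash
python3 - <<'E'
from workcell import get_obs,camera,spotter
import cv2,numpy as np,pickle
o=get_obs(); print(o["ee_pos"],o["tcp_rot"])
p=camera("wrist"); q=camera("top"); pickle.dump((p,q),open("w1.pkl","wb")); print(p["xyz"],p["orientation"],p["intrinsics"])
cv2.imwrite("pics/w1.png",p["img"][:,:,::-1])
E
```

```text
[0.48685465 0.28725342 0.24136836] [-1.79951190e+02 -3.27077303e-02 -1.79302649e+01]
[0.51104974 0.36244224 0.37239186] [ 1.61866621e+02  4.49651884e-02 -1.79659231e+01] [[279.11841965   0.         313.74346688]
 [  0.         279.11841965 204.20038573]
 [  0.           0.           1.        ]]
```

View pics/w1.png

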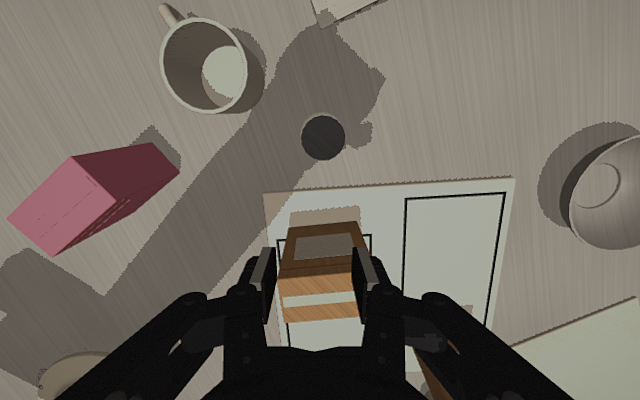

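```bash
python3 - <<'E'
import cv2,pickle
p,q=pickle.load(open("w1.pkl","rb"))
cv2.imwrite("pics/w1c.png",cv2.resize(p["img"][170:345,255:395,::-1],None,fx=5,fy=3.4*5/3.4,interpolation=cv2.INTER_CUBIC)[:600])
E
```

```text
(no output)
```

View pics/w1c.png

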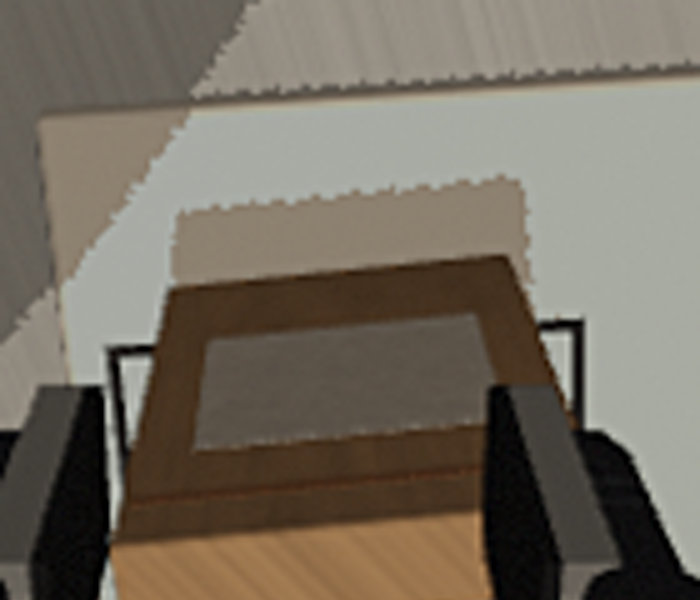

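```bash
cat >> h.py <<'E'
def unproj(p,uv,z):
    uv=np.atleast_2d(uv); Rm=R.from_euler('xyz',p["orientation"],degrees=True).as_matrix()
    d=np.c_[uv,np.ones(len(uv))]@np.linalg.inv(np.array(p["intrinsics"])).T@Rm.T; c=np.array(p["xyz"])
    return c+d*((z-c[2])/d[:,2])[:,None]
E
python3 - <<'E'
from h import *; import pickle
p,q=pickle.load(open("w1.pkl","rb"))
f=lambda a:np.array(a)/5.+[255-.4,170-.4]
ang=lambda P:np.arctan2(*(P[1]-P[0])[[1,0]])
for n,px,z in[("boardedge",[[200,100],[700,70]],.012),("endline outer",[[108,349],[583,321]],.012),("carton bottom back",[[166,290],[508,257]],.012),("top back",[[110,545],[480,512]],.142)]:
    P=unproj(p,f(px),z); print(n,P.round(4).tolist(),"ang",ang(P).round(4),"len",np.linalg.norm(P[1]-P[0]).round(4))
E
```

```text
boardedge [[0.4564, 0.2777, 0.012], [0.5853, 0.2446, 0.012]] ang -0.2514 len 0.1331
endline outer [[0.4076, 0.2167, 0.012], [0.5378, 0.1836, 0.012]] ang -0.2488 len 0.1344
carton bottom back [[0.4293, 0.2287, 0.012], [0.5228, 0.2088, 0.012]] ang -0.2095 len 0.0956
top back [[0.431, 0.2307, 0.142], [0.4999, 0.216, 0.142]] ang -0.211 len 0.0705
```

Wrist view: the short carton's yaw is -0.210 rad (the board's is -0.249) and its back is centred at (0.476, 0.219). The measured edge is 95.6 mm, which matches 96. It stands 29 mm inside the line and on the centreline, so a straight push will do. Now I'll align and descend behind it.

Call:
play_rows:
  rows:
    - [0.5,[0,0,0],[0,0,-3]]
    - [0.5,[0,0,0],[0,0,-2.5]]
    - [0.5,[0.1,0.8,3.0],[0,0,0]]
    - [0.5,[0.1,0.8,3.0],[0,0,0]]
    - [0.5,[0.1,0.8,3.0],[0,0,0]]
    - [0.5,[0.1,0.8,2.0],[0,0,0]]
    - [0.5,[0,0,0],[0,0,0]]

```text
time: 5.2
ee_pos: [0.4755, 0.2643, 0.13]
tcp_rot: [-179.7, -0.0, -11.4]
wrist_force: [0.3, -0.1, 0.7]
opening: 0.0425
```

Call:
play_rows:
  rows:
    - [0.5,[1.0,0,0.5],[0,0,0]]
    - [0.5,[0,0,0.3],[0,0,-0.6]]
    - [0.5,[0,0,0],[0,0,0]]

```text
time: 5.5
ee_pos: [0.486, 0.2649, 0.1245]
tcp_rot: [-179.5, -0.2, -10.6]
wrist_force: [-0.2, -0.1, 0.4]
opening: 0.0424
```

Call:
play_rows:
  rows:
    - [0.5,[0,0.5,0.1],[0,0,1.2]]
    - [0.5,[0,0.5,0],[0,0,0]]
    - [0.5,[0,0.5,0],[0,0,0]]
    - [0.5,[0,0.4,0],[0,0,0]]
    - [0.5,[0,0.3,0],[0,0,0]]
    - [0.5,[0,0,0],[0,0,0]]

```text
time: 6.1
ee_pos: [0.4821, 0.2421, 0.1256]
tcp_rot: [-179.4, -0.3, -11.9]
wrist_force: [0.7, 0.5, -0.0]
opening: 0.0427
```

Call:
play_rows:
  rows:
    - [0.5,[0,0.3,0.1],[0,0,0]]
    - [0.5,[0,0.3,0.1],[0,0,0]]
    - [0.5,[0,0.3,0.1],[0,0,0]]
    - [0.5,[0,0.3,0],[0,0,0]]
    - [0.5,[0,0.3,0],[0,0,0]]
    - [0.5,[0,0.3,0],[0,0,0]]

```text
time: 6.7
ee_pos: [0.4783, 0.2236, 0.1223]
tcp_rot: [-179.4, -0.3, -11.9]
wrist_force: [-0.2, 1.4, 0.4]
opening: 0.0427
```

```bash
python3 - <<'E'
from workcell import get_obs,camera
import cv2
s=camera("side"); cv2.imwrite("pics/s2.png",cv2.resize(s["img"][100:270,230:430,::-1],None,fx=3.5,fy=3.5,interpolation=cv2.INTER_CUBIC)); print(get_obs()["wrist_force"])
E
```

```text
[0.81170456 1.40178043 0.67102058]
```

View pics/s2.png

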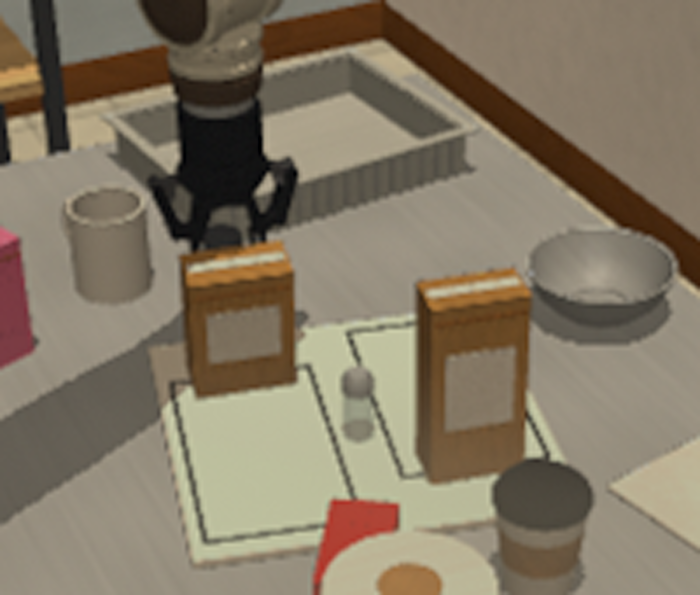

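Call:
play_rows:
  rows:
    - [0.5,[0,0.3,0],[0,0,0]]
    - [0.5,[0,0.3,0],[0,0,0]]
    - [0.5,[0,0.3,0],[0,0,0]]
    - [0.5,[0,0.3,0],[0,0,0]]

```text
time: 7.15
ee_pos: [0.4756, 0.2107, 0.1224]
tcp_rot: [-179.4, -0.4, -11.9]
wrist_force: [0.1, -0.5, 1.3]
opening: 0.0429
```

```bash
python3 - <<'E'
from workcell import get_obs,camera
import cv2
s=camera("side"); cv2.imwrite("pics/s3.png",cv2.resize(s["img"][100:270,230:430,::-1],None,fx=3.5,fy=3.5,interpolation=cv2.INTER_CUBIC)); print(get_obs()["wrist_force"])
E
```

```text
[ 0.5140859  -0.1849379  -1.25641879]
```

View pics/s3.png

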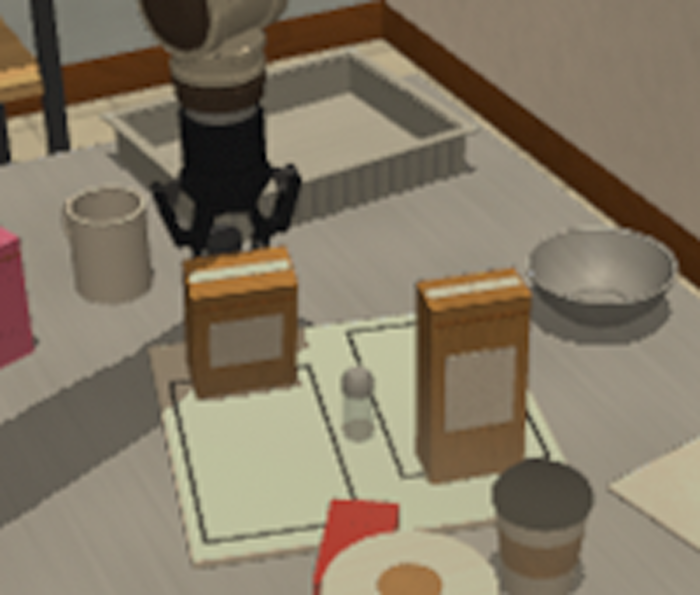

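The carton is tipping about its front edge, which stays in place at side px ~(296,210). I'll keep going slowly.

Call:
play_rows:
  rows:
    - [0.5,[0,0.3,0],[0,0,0]]
    - [0.5,[0,0.3,0],[0,0,0]]
    - [0.5,[0,0.3,0],[0,0,0]]
    - [0.5,[0,0.3,0],[0,0,0]]
    - [0.5,[0,0.3,0],[0,0,0]]
    - [0.5,[0,0.3,0],[0,0,0]]
    - [0.5,[0,0.3,0],[0,0,0]]

```text
time: 7.9
ee_pos: [0.4705, 0.1878, 0.1218]
tcp_rot: [-179.4, -0.3, -11.9]
wrist_force: [0.4, -0.6, -0.8]
opening: 0.0427
```

```bash
python3 - <<'E'
from workcell import get_obs,camera
import cv2
s=camera("side"); cv2.imwrite("pics/s4.png",cv2.resize(s["img"][100:270,230:430,::-1],None,fx=3.5,fy=3.5,interpolation=cv2.INTER_CUBIC)); print(get_obs()["wrist_force"])
E
```

```text
[ 1.22772756 -0.04156066  0.21369667]
```

View pics/s4.png

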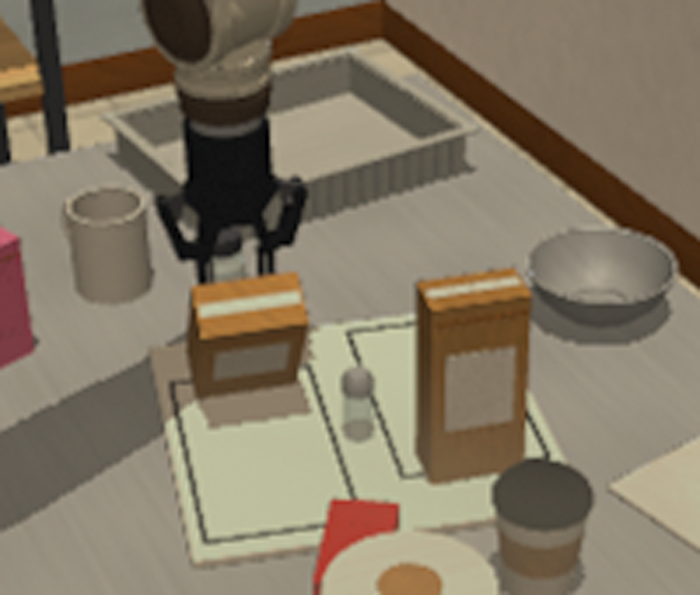

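It is past balance and falling freely, so I'll stop, wait, then rise.

Call:
play_rows:
  rows:
    - [0.5,[0,0,0],[0,0,0]]
    - [0.5,[0,0,0],[0,0,0]]
    - [0.5,[0,0,0],[0,0,0]]
    - [0.5,[0,0,0],[0,0,0]]
    - [0.5,[0,0,0],[0,0,0]]
    - [0.5,[0,0,-4],[0,0,0]]
    - [0.5,[0,0,-4],[0,0,0]]
    - [0.5,[0,0,-4],[0,0,0]]
    - [0.5,[0,0,-1],[0,0,0]]
    - [0.5,[0,0,0],[0,0,0]]

```text
time: 8.95
ee_pos: [0.4684, 0.1863, 0.2544]
tcp_rot: [-179.6, -0.1, -11.9]
wrist_force: [0.2, 0.6, -0.4]
opening: 0.0426
```

```bash
python3 - <<'E'
from workcell import get_obs,camera
import cv2
for n in("side","top"):
    s=camera(n); a=s["img"][100:270,230:430,::-1] if n=="side" else s["img"][120:255,200:400,::-1]
    cv2.imwrite(f"pics/5{n}.png",cv2.resize(a,None,fx=3.5,fy=3.5,interpolation=cv2.INTER_CUBIC))
E
```

```text
(no output)
```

View pics/5side.png

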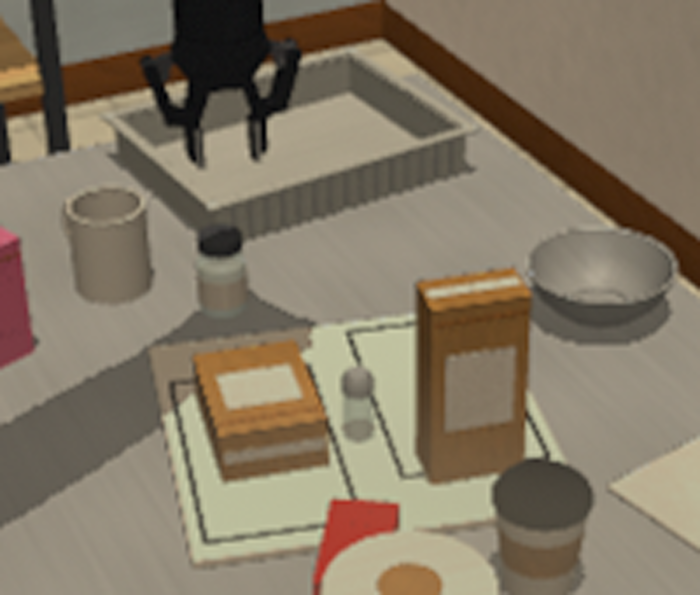

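View pics/5top.png

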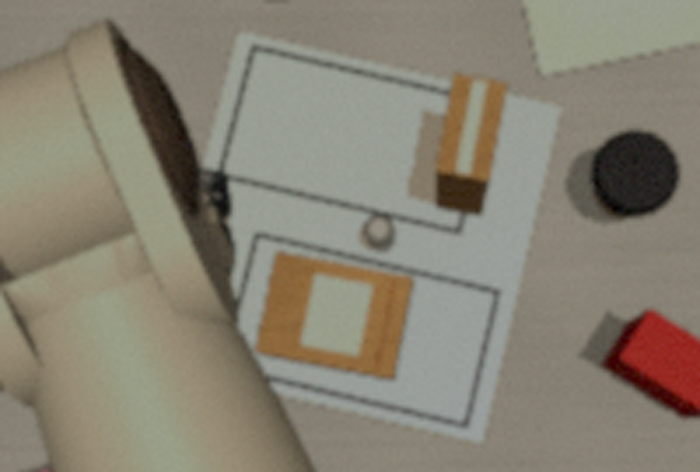

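The short carton lies flat inside the near outline. Now for the tall carton, starting with a look from its front side.

Call:
play_rows:
  rows:
    - [0.5,[3.8,2.2,-1.3],[0,0,0]]
    - [0.5,[3.8,2.2,-1.3],[0,0,0]]
    - [0.5,[3.8,2.2,-1.3],[0,0,0]]
    - [0.5,[3.8,2.2,-1.3],[0,0,0]]
    - [0.5,[0,0,0],[0,0,0]]
    - [0.5,[0,0,0],[0,0,0]]

```text
time: 9.65
ee_pos: [0.6012, 0.0644, 0.2924]
tcp_rot: [-180.0, 0.9, -11.7]
wrist_force: [-0.3, -0.1, 0.5]
opening: 0.0426
```

```bash
python3 - <<'E'
from workcell import get_obs,camera,spotter
import cv2,numpy as np,pickle
o=get_obs(); print(o["ee_pos"],o["tcp_rot"])
p=camera("wrist"); pickle.dump(p,open("w2.pkl","wb"))
cv2.imwrite("pics/w2.png",p["img"][:,:,::-1])
E
```

```text
[0.6011519  0.06442551 0.2924372 ] [-179.95078101    0.86453794  -11.72004517]
```

View pics/w2.png

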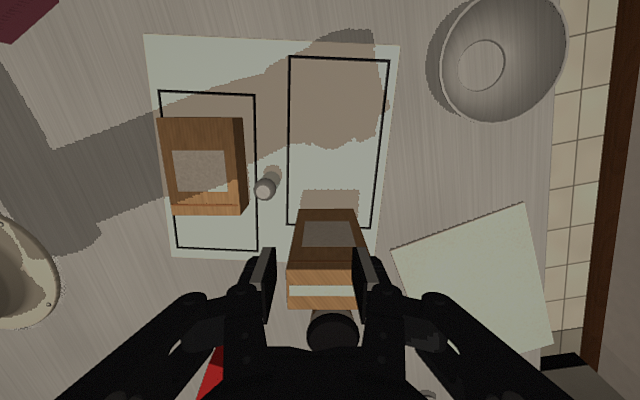

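```bash
python3 - <<'E'
import cv2,pickle
p=pickle.load(open("w2.pkl","rb"))
cv2.imwrite("pics/w2a.png",cv2.resize(p["img"][180:320,260:400,::-1],None,fx=4,fy=4,interpolation=cv2.INTER_CUBIC))
cv2.imwrite("pics/w2b.png",cv2.resize(p["img"][80:260,140:300,::-1],None,fx=3.3,fy=3.3,interpolation=cv2.INTER_CUBIC))
E
```

```text
(no output)
```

View pics/w2a.png

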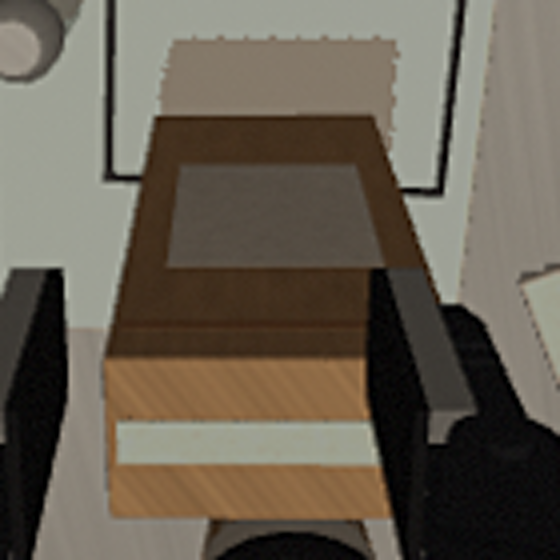

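View pics/w2b.png

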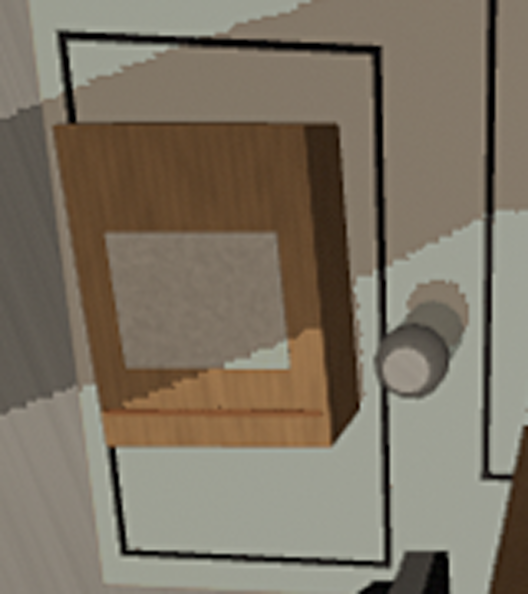

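```bash
python3 - <<'E'
from h import *; import pickle
p=pickle.load(open("w2.pkl","rb"))
fa=lambda a:np.array(a)/4.+[260-.375,180-.375]
fb=lambda a:np.array(a)/3.3+[140-.35,80-.35]
# tall
c=unproj(p,fa([[106,180],[442,192]]),.012); bt=unproj(p,fa([[155,117],[375,117]]),.012)
tp=unproj(p,fa([[106,357]]),.192); tb=unproj(p,fa([[112,517]]),.192)
ang=lambda P:np.arctan2(*(P[1]-P[0])[[1,0]])
# far outline outer -y corners: board (22-2..), outer: x 90±70, y 25-124
far=unproj(p,np.array([[289,57],[390,61]]),.012)
print("far endline outer",c.round(4).tolist(),ang(c).round(4),np.linalg.norm(c[1]-c[0]))
print("tall lead bottom",bt.round(4).tolist(),ang(bt).round(4),np.linalg.norm(bt[1]-bt[0]),"top lead/back L",tp.round(4),tb.round(4))
a=ang(c); m=c.mean(0)[:2]; ex=np.array([np.cos(a),np.sin(a)]); ey=np.array([-ex[1],ex[0]])
for q in bt: print("tall lead in far outline (x from mid,y from outer line)",((q[:2]-m)@ex*1000).round(1),((q[:2]-m)@ey*1000).round(1))
# short
n=unproj(p,fb([[61,34],[380,48],[388,565],[123,553]]),.012); s=unproj(p,fb([[54,124],[306,124],[332,445],[106,445]]),.064); f=unproj(p,fb([[338,124],[359,408]]),.012)
o=n.mean(0)[:2]; print("near outline sides",np.linalg.norm(np.diff(n,axis=0),axis=1).round(4), "ang",ang(n[:2]).round(3))
for q in np.r_[s,f]: print("short in near outline",((q[:2]-o)@ex*1000).round(1),((q[:2]-o)@ey*1000).round(1))
E
```

```text
far endline outer [[0.5349, -0.0139, 0.012], [0.6648, -0.0453, 0.012]] -0.2369 0.13367501771220566
tall lead bottom [[0.5599, 0.0081, 0.012], [0.6439, -0.0089, 0.012]] -0.1995 0.08567718127171624 top lead/back L [[0.5611 0.0101 0.192 ]] [[ 0.552  -0.0343  0.192 ]]
tall lead in far outline (x from mid,y from outer line) -47.7 27.3
tall lead in far outline (x from mid,y from outer line) 37.9 30.5
near outline sides [0.1336 0.2408 0.1326] ang -0.247
short in near outline -44.0 86.5
short in near outline 51.2 89.6
short in near outline 54.5 -38.4
short in near outline -40.7 -42.0
short in near outline 49.6 88.8
short in near outline 53.3 -39.0
```

Short carton footprint in its outline is x -44..54 and y -42..90 mm (limits ±66, ±120), so it is inside. The tall carton's leading edge is about 28 mm in, 5 mm off centre, with yaw around -0.20 rad. A straight push leaves about 9 mm margin at the tightest corner. I'll pass over it to its back.

Call:
play_rows:
  rows:
    - [0.5,[0.35,3.9,0],[0,0,0]]
    - [0.5,[0.35,3.9,0],[0,0,0]]
    - [0.5,[0.35,3.9,0],[0,0,0]]
    - [0.5,[0.35,3.9,0],[0,0,0]]
    - [0.5,[0,0,0],[0,0,0]]
    - [0.5,[0,0,0],[0,0,0]]

```text
time: 10.3
ee_pos: [0.5778, -0.089, 0.2869]
tcp_rot: [-180.0, 1.3, -11.1]
wrist_force: [-0.9, -0.5, 0.7]
opening: 0.0428
```

Call:
play_rows:
  rows:
    - [0.5,[0.6,0,1.5],[0,1.2,0.5]]
    - [0.5,[0,0,3],[0,0,0]]
    - [0.5,[0,0,3],[0,0,0]]
    - [0.5,[0,0,3],[0,0,0]]
    - [0.5,[0,0,1.5],[0,0,0]]
    - [0.5,[0,0,0],[0,0,0]]
    - [0.5,[0,0,0],[0,0,0]]

```text
time: 11.0
ee_pos: [0.581, -0.0786, 0.1624]
tcp_rot: [-179.9, 0.0, -11.0]
wrist_force: [1.2, 0.1, -0.1]
opening: 0.0432
```

Call:
play_rows:
  rows:
    - [0.5,[0.5,0,0],[0,0,0.6]]
    - [0.5,[0,-0.5,0],[0,0,0]]
    - [0.5,[0,-0.4,0],[0,0,0]]
    - [0.5,[0,-0.3,0],[0,0,0]]
    - [0.5,[0,0,0],[0,0,0]]

```text
time: 11.5
ee_pos: [0.5905, -0.0655, 0.1664]
tcp_rot: [-179.9, -0.3, -11.5]
wrist_force: [0.2, -0.2, -0.7]
opening: 0.0428
```

```bash
python3 - <<'E'
from workcell import get_obs,camera
import cv2
for n in("side",):
    s=camera(n); a=s["img"][100:270,230:430,::-1]
    cv2.imwrite(f"pics/6{n}.png",cv2.resize(a,None,fx=3.5,fy=3.5,interpolation=cv2.INTER_CUBIC))
E
```

```text
(no output)
```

View pics/6side.png

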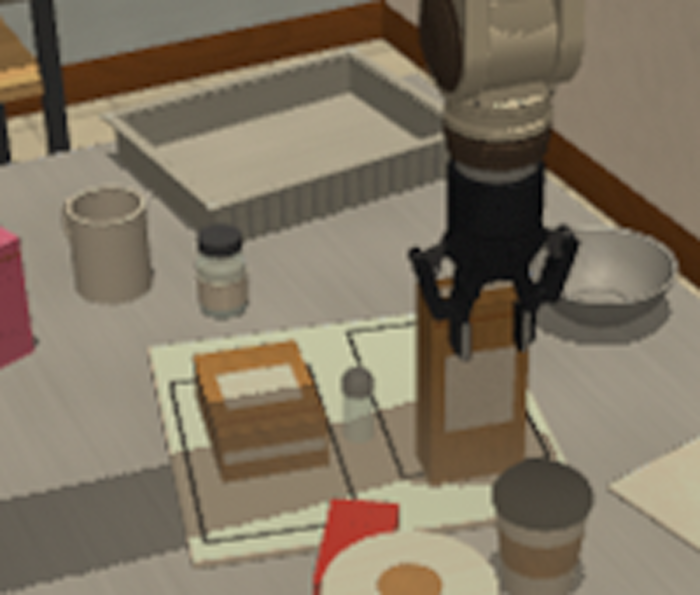

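Call:
play_rows:
  rows:
    - [0.5,[0,-0.3,0.3],[0,0,0]]
    - [0.5,[0,-0.3,0.1],[0,0,0]]
    - [0.5,[0,-0.3,0],[0,0,0]]
    - [0.5,[0,-0.3,0],[0,0,0]]
    - [0.5,[0,-0.3,0],[0,0,0]]
    - [0.5,[0,-0.3,0],[0,0,0]]
    - [0.5,[0,-0.3,0],[0,0,0]]

```text
time: 12.25
ee_pos: [0.5949, -0.0442, 0.1621]
tcp_rot: [-179.9, -0.3, -11.6]
wrist_force: [-0.2, 0.2, 1.0]
opening: 0.0426
```

```bash
python3 - <<'E'
from workcell import get_obs,camera
import cv2
for n in("side",):
    s=camera(n); a=s["img"][100:270,230:430,::-1]
    cv2.imwrite(f"pics/7{n}.png",cv2.resize(a,None,fx=3.5,fy=3.5,interpolation=cv2.INTER_CUBIC)); print(get_obs()["wrist_force"])
E
```

```text
[-0.04017766 -0.62257736 -0.56886409]
```

View pics/7side.png

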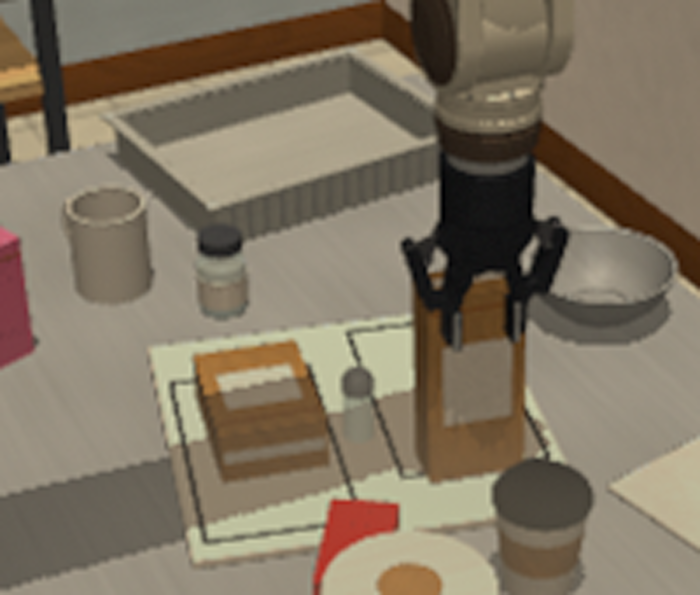

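The tall carton is tipping, and its back bottom edge is rising at side px ~(364,236). I'll continue slowly.

Call:
play_rows:
  rows:
    - [0.5,[0,-0.3,0],[0,0,0]]
    - [0.5,[0,-0.3,0],[0,0,0]]
    - [0.5,[0,-0.3,0],[0,0,0]]
    - [0.5,[0,-0.3,0],[0,0,0]]
    - [0.5,[0,-0.3,0],[0,0,0]]
    - [0.5,[0,-0.3,0],[0,0,0]]
    - [0.5,[0,-0.3,0],[0,0,0]]

```text
time: 13.0
ee_pos: [0.5995, -0.0214, 0.1622]
tcp_rot: [-179.9, -0.3, -11.6]
wrist_force: [0.2, -0.2, 0.0]
opening: 0.0427
```

```bash
python3 - <<'E'
from workcell import get_obs,camera
import cv2
for n in("side",):
    s=camera(n); a=s["img"][100:270,230:430,::-1]
    cv2.imwrite(f"pics/8{n}.png",cv2.resize(a,None,fx=3.5,fy=3.5,interpolation=cv2.INTER_CUBIC)); print(get_obs()["wrist_force"])
E
```

```text
[-0.31210413  0.30649237 -0.24358109]
```

View pics/8side.png

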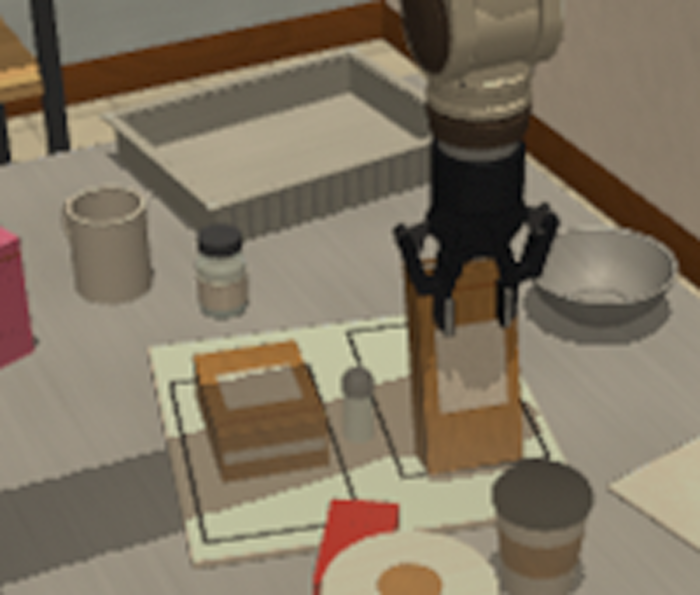

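Call:
play_rows:
  rows:
    - [0.5,[0,-0.3,0],[0,0,0]]
    - [0.5,[0,-0.3,0],[0,0,0]]
    - [0.5,[0,-0.3,0],[0,0,0]]
    - [0.5,[0,0,0],[0,0,0]]
    - [0.5,[0,0,0],[0,0,0]]
    - [0.5,[0,0,0],[0,0,0]]

```text
time: 13.65
ee_pos: [0.6015, -0.0111, 0.162]
tcp_rot: [-179.9, -0.3, -11.5]
wrist_force: [0.2, 0.4, -0.1]
opening: 0.0426
```

```bash
python3 - <<'E'
from workcell import get_obs,camera
import cv2
for n in("side",):
    s=camera(n); a=s["img"][100:270,230:430,::-1]
    cv2.imwrite(f"pics/9{n}.png",cv2.resize(a,None,fx=3.5,fy=3.5,interpolation=cv2.INTER_CUBIC)); print(get_obs()["wrist_force"])
E
```

```text
[-0.25551368  0.04469552  0.49411795]
```

View pics/9side.png

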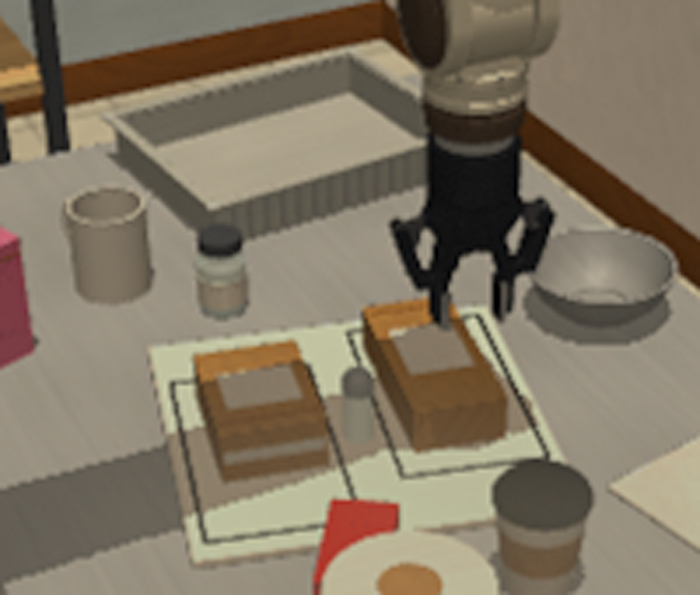

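It has fallen into the far outline. I'll rise and verify from above.

Call:
play_rows:
  rows:
    - [0.5,[0,0,-4],[0,0,0]]
    - [0.5,[0,0,-4],[0,0,0]]
    - [0.5,[0,0,-4],[0,0,0]]
    - [0.5,[0,-2,-2],[0,0,0]]
    - [0.5,[0,-3,0],[0,0,0]]
    - [0.5,[0,-3,0],[0,0,0]]
    - [0.5,[0,-1,0],[0,0,0]]
    - [0.5,[0,0,0],[0,0,0]]
    - [0.5,[0,0,0],[0,0,0]]

```text
time: 14.6
ee_pos: [0.6183, 0.0772, 0.3067]
tcp_rot: [-179.9, -0.2, -11.7]
wrist_force: [-0.4, 0.9, 0.9]
opening: 0.0428
```

```bash
python3 - <<'E'
from workcell import get_obs,camera,spotter
import cv2,numpy as np,pickle
o=get_obs(); print(o["ee_pos"],o["tcp_rot"])
p=camera("wrist"); q=camera("side"); pickle.dump((p,q),open("w3.pkl","wb"))
cv2.imwrite("pics/w3.png",p["img"][:,:,::-1])
cv2.imwrite("pics/s10.png",cv2.resize(q["img"][100:270,230:430,::-1],None,fx=3.5,fy=3.5,interpolation=cv2.INTER_CUBIC))
E
```

```text
[0.61829491 0.07723719 0.3067137 ] [-179.87632745   -0.18955013  -11.72710648]
```

View pics/w3.png

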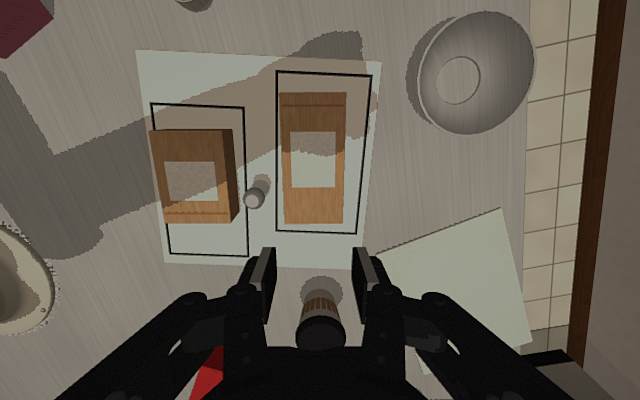

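View pics/s10.png

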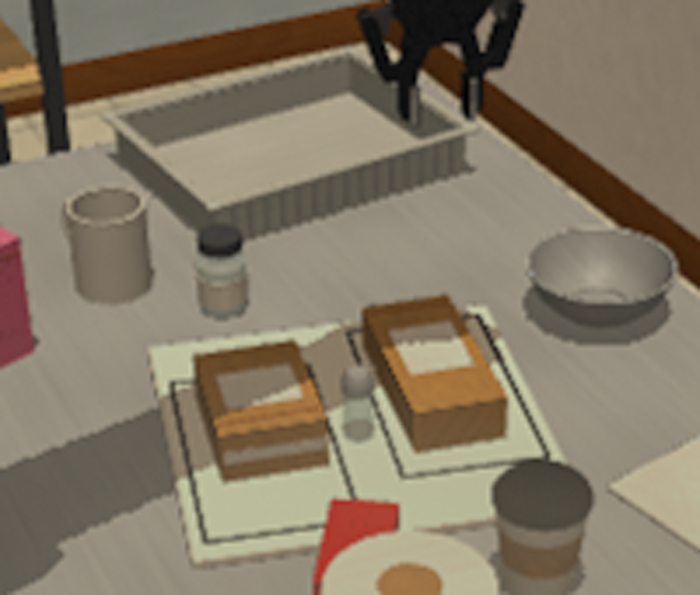

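```bash
python3 - <<'E'
from h import *; import pickle
p,_=pickle.load(open("w3.pkl","rb"))
n=unproj(p,[[276,71],[371.5,75],[357,234],[277,230]],.012); s=unproj(p,[[280,93],[346.5,93],[344.5,223],[285,223]],.058)
o=n.mean(0)[:2]; a=np.arctan2(*(n[1]-n[0]+n[2]-n[3])[[1,0]]); ex=np.array([np.cos(a),np.sin(a)]); ey=np.array([-ex[1],ex[0]])
print(a,np.linalg.norm(np.diff(n,axis=0),axis=1),np.linalg.norm(np.diff(s,axis=0),axis=1))
for q in s: print(((q[:2]-o)@ex*1000).round(1),((q[:2]-o)@ey*1000).round(1))
from workcell import job_done,get_obs
print(get_obs()["time"],get_obs()["wrist_force"])
E
```

```text
-0.25181279154796793 [0.13305592 0.24181203 0.13291428] [0.0842431  0.17717543 0.08707572]
-56.9 88.9
27.3 92.8
39.0 -84.0
-47.9 -88.0
14.7 [ 0.05942609  0.26375997 -0.59029339]
```

The tall carton's corners in the far outline span x -57..39 and y -88..93 mm (limits ±66, ±120), so it is inside, and the gripper is clear. Handing in.

```bash
python3 -c "
from workcell import job_done
print(job_done())"
```

```text
the job is handed in; nothing more can be done
None
```

Both cartons are tipped over and lie flat on their broad sides, one in each outline. I handed the job in at about 14.7 s of the 51 s allowed.

- **How I pushed:** I pushed each carton slowly with the half-open fingers at about 4/5 of its height until it fell by itself. I then lifted the gripper straight clear. The short carton went toward the board's -y and the tall one toward +y.
- **Where they lie:** I measured each carton's corners from a wrist picture, in mm from the centre of its outline. The limits are ±66 across and ±120 along.

| Carton | Outline | Across | Along | Smallest margin |
|---|---|---|---|---|
| Short | near | -44 to 54 | -42 to 90 | about 11 mm |
| Tall | far | -57 to 39 | -88 to 93 | about 9 mm |

- **Other things:** In the last pictures the shaker, jar, cup, mug and the pink and red boxes look unmoved. I did not check the spoon and towel roll again, but the arm never went near them. The wrist forces read between moves stayed within about 1.5 N.
- **Checks that disagreed:** My first yaw estimates for the cartons from the top and side cameras differed by a few hundredths of a radian or more. I used the wrist-camera measurements instead, whose carton edge lengths matched the listed sizes.

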